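Peel the top sensor tray off the clinging stack and hold it over the light panel

TASK

Push the headed pin fully home through the fork and the lug, so that the base plate of the tray stack is locked to the bench. Then take the top tray by its upright corner tab and peel it off the clinging stack: tip it up by that corner while the opposite corner still rests in place, so that the lower tray stays behind on the base plate. Carry the top tray to the white light panel and finish while still holding it, level and still, centred about 10 cm above the panel; do not let go of it, and leave the other things on the bench where they are.

Things in the scene. Friction and masses are not known exactly. Their poses are not given: they have to be found in the camera images.
- pin (a joint): vertical headed steel pin (shank diameter 10 mm, flat round head diameter 26 mm, 8 mm thick), already started in the upper hole of the fork and stiff to push: about 5 N. Value in m: how far it has been pushed down from the topmost position; starts at 0 to 0.004, fully home at 0.026, when the head rests on the fork
- pin_head (a point): centre of the flat top of the pin's head; about 66 mm above the bench at the start, 42 mm when home. Push it straight down with closed fingertips
- anchor: fixed steel fork on the bench, 40 x 54 mm, 34 mm high, with two tines that take the base plate's lug between them. This frame's origin is not in the fork but on the bench at the centre of the tray stack; z up, x along the long side of the trays, y towards the fork, whose pin axis is at y = +125 mm, x = 0
- carrier: loose dark steel base plate under the stack, 190 x 150 x 8 mm, 1.6 kg, with a lug (12 mm thick, hole 14 mm) reaching between the tines of the fork. Origin: centre of its underside; same axes as anchor at the start
- lower: lower grey formed tray, 170 x 130 mm over its 3 mm thick rim, 38 mm high with its 10 mm feet, loaded with small round sensor cells, about 0.35 kg; it only rests on the base plate. Origin: centre of the underside of its feet, 8 mm above the bench; x along its long side
- top: top grey tray, like the lower but empty, about 0.12 kg, nested 13 mm higher, with an upright grip tab on its (-x, -y) corner. Origin: centre of its feet's underside, 21 mm above the bench at the start; x along its long side, rim top at z = +38 mm. It clings to the lower tray (about 5 N) at x = +32, y = +24 mm: pulled straight up it brings that along; tipped 0.3 rad about the far corner it is free
- top_tab (a point): point to grip on the top tray's tab, at x = -74, y = -54, z = +58 mm of the tray, 16 mm below the tab's top. The tab is a plate 10 mm thick, 30 mm wide, 36 mm high; its flat faces look along the tray's (x + y) diagonal, 45 degrees to the sides: the fingers close along that diagonal, one inside the tray and one outside
- top_far (a point): corner of the top tray's rim diagonally across from the tab (upper surface), at x = +85, y = +65, z = +38 mm of the top tray
- lower_far (a point): the same corner on the lower tray's rim, 13 mm below top_far at the start
- panel: fixed square inspection light panel with a white face in a grey frame, 160 x 160 x 25 mm, on the bench beside the stack (left or right). Origin: centre of its underside, z up
- panel_top (a point): centre of the panel's white face, 25 mm above the bench
- adapter: bystander: small stepped brass fitting, diameter 22 mm, 28 mm high, standing beside the fork
- cap: bystander: black plastic test cap, diameter 38 mm, 26 mm high, beside the panel
- detector: bystander: black hand-held gas detector, 62 x 32 mm, 125 mm high, standing
- wrench: bystander: steel spanner lying on the bench
- driver: bystander: screwdriver lying on the bench
- tape: bystander: roll of paper tape, diameter 64 mm, 20 mm high, lying near the robot
- mug: bystander: white mug, 90 mm high
There are look-alikes about, which are no part of the job. There is more than one size of the anchor; the one meant has the size given above.

How it is judged:
By the outcome, as a careful person would: the job done as asked, in the order asked, and still so for the second after the job is handed in, while the arm keeps its last pose, push and grip.
It also fails if it takes over 51 s, if anything falls off the work surface, if the arm or the gripper's body presses on something with over 40 N, if the wrist force passes 120 N, or if a joint passes its speed limit or range.

ROBOT

A 7-joint arm with a two-finger parallel gripper is mounted at the origin on the work surface. World frame = base frame: x ahead of the robot, y to its left, z up, the work surface at z = 0. Lengths are in m, angles in rad, forces in N, time in s.
With the tool pointing down it reaches from about 0.4 to 0.85 m from the base axis. Payload 4.5 kg.
Tool frame: the origin (TCP) lies midway between the tips of the shut fingers; the grasp point (between the pads) lies 19 mm behind it (r.grip_point_offset is the distance from the TCP to the grasp point, in m); z points along the fingers, y is the line along which they close (so a half turn about z gives the same grasp; the last joint's range is limited). The gripper opens to 88 mm and grips with 3 to 60 N. Pads are 18 mm wide; open, the fingers measure 123 mm over their backs; the gripper's body (75 mm by 187 mm) begins 45 mm behind the grasp point.
Start: joints at [0.034, 0.689, -0.195, 1.565, 0.157, 0.902, -0.215], TCP at [0.625, 0, 0.214] pointing down, gripper open.
Joint ranges: [-3.01, 3.01], [-0.46, 2.08], [-1.47, 1.51], [0.13, 2.56], [-1, 4.14], [0.04, 2.09], [-2.66, 2.66]. Speed limits (rad/s): [2.57, 2.57, 3.14, 3.14, 3.14, 3.14, 3.14].

INTERFACE

Orientations are given as a unit quaternion [x, y, z, w].
In Python, from plant import r, optics gives the robot as it stands.
- The arm moves only by the shell command python3 -m pendant 'ROWS' [OPENING] [FORCE]. ROWS is JSON, a list of rows, each a list of 6 numbers: the shift along the tool's x, y, z as a fraction of full scale, then the turn, a rotation vector about the tool's x, y, z as a fraction of full scale. A call has 1 to 5 rows; each row shifts and turns the commanded pose from where the row before left it, along the tool's axes as they then stand; what a row does not reach is not made up. Full scale, the value 1, is 0.025 m for a shift and pi rad for a turn. A row lasts 1/12 s, in which the tool goes at most 41.7 mm and 7.16 degrees, less where a joint would pass 70% of its speed; a pose out of reach is approached as far as the arm can. A call with a number of a shift or a turn outside -1 to 1 is refused whole. A call with a gripper value outside its range is refused whole. OPENING is the opening, from -1 (shut) to 1 (fully open), set as the call begins (- or left out, the last holds). The fingers move at their own pace and stop on an object; FORCE is the grip in N (left out, the last holds). Time passes only in rows, so rows that do not move let the fingers close. It gives the time, the measured TCP pose, the force, the opening and the grip force at its end, in the units of the state.
- r.get_state(): the state, without advancing time (a new reading comes with each control period).
- optics.snapshot(name): name is "scene" or "side" or "wrist"; returns (picture, depth): 420x560x3 uint8, blue, green, red; 420x560 float32, m along the optical axis (not along the pixel's ray), 0 where there is no reading.
- optics.calibration(name): a dict with "vfov" (degrees; the focal length in pixels is half the picture's height over the tangent of half this angle, whatever the lens; pixels are square), "cx", "cy" (the principal point, pixels), "k1" (the pictures are not rectified: a ray, as slopes to the right and down, at radius r is drawn at 1 + k1 r^2 times it, then the intrinsics apply), "cam_to_world" (4x4, takes a point from camera to world coordinates); the wrist camera has in their place "tool_from_camera" (4x4, takes a point from camera to tool coordinates, whose origin is the TCP and whose axes are the flange's). Camera axes: x right, y up, looking along -z (the intrinsics and any distortion apply to the point x, -y, -z); pixel columns grow to the right and rows downward; lengths in m; the calibration is good to about 2 mm. A picture is of the moment at which its call begins: read the wrist's pose just before it. calibration takes no time and is no camera call.
- r.finish_job(): hands the job in; it is judged then, once.
The state is a dict: "clock": time; "q": joint angles; "qd": joint speeds; "joint_torque": joint torques, N m; "tool_pos": TCP position; "eef_rot": TCP orientation; "contact_force": force on the tool from outside, world axes, zero at the start; "moment": the same for the moment, N m; "opening": opening from 0.0 (shut) to 1.0 (fully open); "finger_force": force on a finger pad.
Only numpy, scipy, OpenCV 4.12 (cv2) and the standard library are available. Lean on these libraries where they do the work, as an engineer would, in place of code of your own. Each camera call takes 0.05 s, during which the arm holds its last target. There are 200 camera calls.

## Working session

There is one attempt and no reset: what is moved stays moved. The work goes in short steps, Python scripts to look and compute and a shell command to move; the robot and the scene stay as the last step left them, time stands still between calls to the robot, and variables do not carry over. Pictures are saved under pics/ and viewed, at most 10 in all, crops included, and the job is handed in when it is done.

```bash
mkdir -p pics; ls; cat > h.py <<'E'
import numpy as np, cv2
from plant import r, optics
from scipy.spatial.transform import Rotation as R
def snap(name):
    s=r.get_state(); im,d=optics.snapshot(name); c=optics.calibration(name)
    if name=="wrist":
        T=np.eye(4);T[:3,:3]=R.from_quat(s["eef_rot"]).as_matrix();T[:3,3]=s["tool_pos"]
        M=T@np.array(c["tool_from_camera"])
    else: M=np.array(c["cam_to_world"])
    return im,d,c,M
def cloud(im,d,c,M):
    f=im.shape[0]/2/np.tan(np.radians(c["vfov"])/2)
    K=np.array([[f,0,c["cx"]],[0,f,c["cy"]],[0,0,1.]])
    v,u=np.mgrid[:im.shape[0],:im.shape[1]]
    p=cv2.undistortPoints(np.stack([u,v],-1).reshape(-1,1,2).astype(np.float64),K,np.array([c["k1"],0,0,0.])).reshape(im.shape[0],im.shape[1],2)
    P=np.stack([p[...,0]*d,-p[...,1]*d,-d,np.ones_like(d)],-1)@M.T
    P=P[...,:3]; P[d<=0]=np.nan
    return P
def project(p,c,M,h=420):
    f=h/2/np.tan(np.radians(c["vfov"])/2)
    q=np.linalg.inv(M)@np.append(p,1); a=np.array([q[0],-q[1]])/-q[2]; a=a*(1+c["k1"]*(a@a))
    return f*a+[c["cx"],c["cy"]]
E
python3 - <<'E'
from h import *
for n in("scene","side"):
    im,d,c,M=snap(n); np.savez(f"{n}0.npz",P=cloud(im,d,c,M),im=im,M=M)
    cv2.imwrite(f"pics/{n}0.png",im); print(n,{k:v for k,v in c.items() if k!="cam_to_world"},M.round(3).tolist())
s=r.get_state();print(s)
E
```

```text
pics
scene {'vfov': 54.54367861569305, 'cx': 275.0049544515478, 'cy': 207.02266679200264, 'k1': 0.007245962997460764} [[0.425, -0.759, 0.494, 1.104], [0.905, 0.351, -0.24, -0.249], [0.009, 0.549, 0.836, 1.017], [0.0, 0.0, 0.0, 1.0]]
side {'vfov': 48.603288535634704, 'cx': 284.26365968192226, 'cy': 205.79679988465207, 'k1': 0.0402295358153278} [[-0.849, 0.4, -0.344, 0.164], [-0.528, -0.66, 0.535, 0.628], [-0.013, 0.636, 0.771, 0.972], [0.0, 0.0, 0.0, 1.0]]
{'clock': 0.1, 'q': array([ 0.03382885,  0.68991231, -0.19451347,  1.56621127,  0.15732575,
        0.90251932, -0.21509606]), 'qd': array([-2.44348826e-04, -1.94237963e-03, -4.33267595e-04, -3.77824221e-03,
       -6.02051920e-04,  8.40057136e-04, -5.41625765e-05]), 'joint_torque': array([-3.08775299e-03, -5.28501892e+01, -1.27141513e+00, -1.53837240e+01,
       -5.25604945e-02,  1.96265515e-03,  5.71585565e-05]), 'tool_pos': array([ 6.24399336e-01, -7.59964530e-05,  2.13590168e-01]), 'eef_rot': array([ 7.07085775e-01,  7.07127301e-01, -6.35050743e-04, -5.32227129e-04]), 'contact_force': array([-0.76088028, -0.49918013,  0.83165478]), 'moment': array([ 0.02442586, -0.00556475,  0.0437455 ]), 'finger_force': 0.0, 'opening': 1.0019964964824257}
```

View pics/scene0.png

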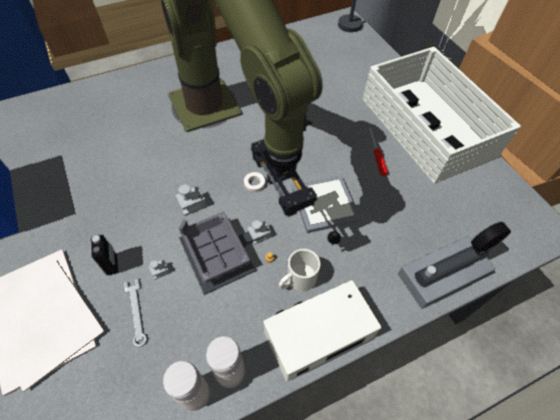

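View pics/side0.png

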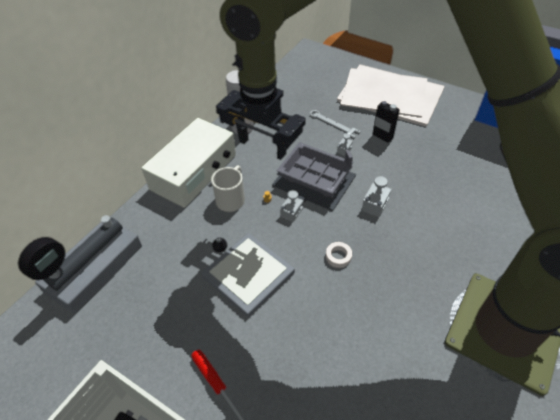

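The scene shows the tray stack at (218,248), its fork and pin at (259,230), the panel at (326,205) and the adapter at (270,257). Three things could be taken for the fork: (188,196), (259,230) and (158,267). Only (259,230) touches the stack and has the adapter beside it. I'll check it in a crop and measure it.

```bash
python3 - <<'E'
from h import *
z=np.load("scene0.npz");P=z["P"];im=z["im"]
a=cv2.resize(im[170:300,140:360],None,fx=3.6,fy=3.6,interpolation=cv2.INTER_CUBIC);
b=np.load("side0.npz"); PB=b["P"]; 
e=cv2.resize(b["im"][120:310,200:400],None,fx=2.6,fy=2.6)
cv2.imwrite("pics/c1.png",a)
def show(P,nm,u0,u1,v0,v1):
    print(nm);Q=P[v0:v1,u0:u1].reshape(-1,3);return Q[~np.isnan(Q).any(1)]
A=np.vstack([show(P,"scene",140,380,150,300),show(PB,"side",200,400,110,310)])
np.save("A.npy",A)
# clusters by connected components in top-down grid
def comps(A,z0,z1,mn=15,res=.004):
    m=(A[:,2]>z0)&(A[:,2]<z1);B=A[m];ij=((B[:,:2]-[0.3,-.5])/res).astype(int)
    ok=((ij>=0)&(ij<250)).all(1);B=B[ok];ij=ij[ok];g=np.zeros((250,250),np.uint8);g[ij[:,0],ij[:,1]]=1
    g=cv2.morphologyEx(g,cv2.MORPH_CLOSE,np.ones((3,3)))
    n,l,s,c=cv2.connectedComponentsWithStats(g)
    for k in range(1,n):
        q=B[l[ij[:,0],ij[:,1]]==k]
        if len(q)>mn:
            (cx,cy),wh,an=cv2.minAreaRect(q[:,:2].astype(np.float32))
            print(len(q),"c",round(cx,3),round(cy,3),"wh",np.round(wh,3),"ang",round(an,1),"zmed/max",np.round([np.median(q[:,2]),q[:,2].max()],3),"mean",q.mean(0).round(3))
print("all");comps(A,.015,.15)
print("z>.052..");comps(A,.052,.075,8)
print("rim");comps(A,.05,.064,8)
print("tab");comps(A,.08,.11,5)
E
```

```text
scene
side
all
1143 c 0.393 -0.177 wh [0.057 0.077] ang 4.0 zmed/max [0.044 0.092] mean [ 0.393 -0.174  0.05 ]
487 c 0.4 0.022 wh [0.063 0.069] ang 86.3 zmed/max [0.019 0.025] mean [0.398 0.023 0.019]
63 c 0.483 0.417 wh [0.014 0.072] ang 69.2 zmed/max [0.022 0.03 ] mean [0.477 0.416 0.022]
596 c 0.483 -0.423 wh [0.065 0.033] ang 13.3 zmed/max [0.069 0.12 ] mean [ 0.48  -0.423  0.067]
6125 c 0.584 0.177 wh [0.162 0.216] ang 79.4 zmed/max [0.024 0.03 ] mean [0.564 0.185 0.023]
6413 c 0.574 -0.125 wh [0.176 0.232] ang 1.9 zmed/max [0.041 0.098] mean [ 0.574 -0.156  0.044]
383 c 0.561 -0.324 wh [0.035 0.048] ang 3.0 zmed/max [0.027 0.058] mean [ 0.562 -0.325  0.032]
64 c 0.65 -0.043 wh [0.017 0.019] ang 42.6 zmed/max [0.025 0.032] mean [ 0.651 -0.042  0.024]
2029 c 0.745 0.003 wh [0.082 0.113] ang 40.4 zmed/max [0.061 0.093] mean [0.736 0.01  0.059]
2093 c 0.852 -0.028 wh [0.118 0.256] ang 14.0 zmed/max [0.088 0.096] mean [ 0.843 -0.037  0.077]
35 c 0.845 -0.244 wh [0.027 0.01 ] ang 72.5 zmed/max [0.042 0.062] mean [ 0.846 -0.242  0.042]
18 c 0.884 -0.217 wh [0.006 0.018] ang 76.8 zmed/
[... 1449 characters left out ...]
064] mean [ 0.751 -0.057  0.058]
198 c 0.818 -0.057 wh [0.165 0.02 ] ang 89.1 zmed/max [0.057 0.064] mean [ 0.82  -0.058  0.057]
10 c 0.846 -0.235 wh [0.012 0.004] ang 51.5 zmed/max [0.055 0.062] mean [ 0.848 -0.234  0.056]
tab
223 c 0.393 -0.187 wh [0.033 0.038] ang 50.8 zmed/max [0.087 0.092] mean [ 0.393 -0.186  0.087]
178 c 0.483 -0.424 wh [0.065 0.032] ang 13.3 zmed/max [0.094 0.11 ] mean [ 0.48  -0.423  0.095]
125 c 0.503 -0.226 wh [0.011 0.041] ang 44.7 zmed/max [0.093 0.098] mean [ 0.505 -0.226  0.091]
463 c 0.737 0.013 wh [0.08  0.086] ang 68.9 zmed/max [0.088 0.093] mean [0.736 0.013 0.087]
1428 c 0.88 -0.02 wh [0.24 0.12] ang 89.7 zmed/max [0.089 0.096] mean [ 0.854 -0.029  0.089]
```

View pics/c1.png

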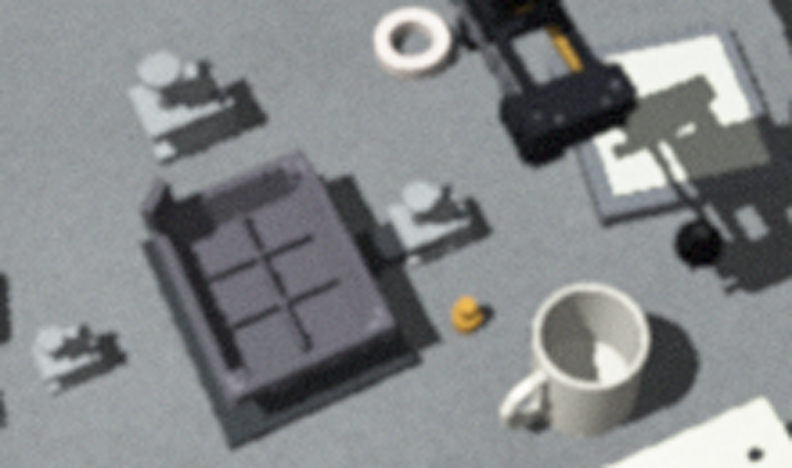

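The crop confirms it: the fork with the lug between its tines touches the stack, and the tab is at the tray's upper-left corner (crop pixel (155,205)). The numbers agree too: centre (0.576,-0.170) with 2° yaw puts the pin at (0.5716,-0.045) and the tab at (0.504,-0.2266), and both match the clusters. Next I move above the pin with the gripper shut.

```bash
python3 -m pendant '[[-0.36,-0.42,0.6],[-0.36,-0.42,0.8],[-0.36,-0.42,1],[-0.36,-0.42,1],[-0.36,-0.42,0.9]]' -1 30; python3 -m pendant '[[0,0,0,0,0,0],[0,0,0,0,0,0]]'
```

```text
clock: 0.27
tool_pos: [0.6247, -0.0, 0.214]
eef_rot: [0.707, 0.707, -0.0, -0.0]
contact_force: [-0.1, 0.6, 0.3]
opening: 0.996
finger_force: 0.0invalid input
```

```bash
python3 -m pendant '[[-0.36,-0.42,0.6,0,0,0],[-0.36,-0.42,0.8,0,0,0],[-0.36,-0.42,1,0,0,0],[-0.36,-0.42,1,0,0,0],[-0.36,-0.42,0.9,0,0,0]]' -1 30; python3 -m pendant '[[0,0,0,0,0,0],[0,0,0,0,0,0]]'
python3 - <<'E'
from h import *
im,d,c,M=snap("wrist");P=cloud(im,d,c,M)
cv2.imwrite("pics/w1.png",im)
Q=P.reshape(-1,3);Q=Q[~np.isnan(Q).any(1)]
q=Q[(abs(Q[:,2]-.064)<.008)&(np.hypot(Q[:,0]-.5716,Q[:,1]+.045)<.025)]
print(len(q));
if len(q): print(np.median(q,0),(q.min(0)+q.max(0))/2,np.ptp(q,axis=0))
print(r.get_state()["tool_pos"])
im,d,c,M=snap("scene");P=cloud(im,d,c,M);np.savez("scene1.npz",P=P,im=im)
Q=P.reshape(-1,3);Q=Q[~np.isnan(Q).any(1)]
q=Q[(Q[:,2]>.018)&(Q[:,2]<.032)&(Q[:,0]>.45)&(Q[:,0]<.72)&(Q[:,1]>.06)&(Q[:,1]<.3)]
g=np.zeros((150,150),np.uint8);ij=((q[:,:2]-[.45,.05])/.002).astype(int);ok=((ij>=0)&(ij<150)).all(1);g[tuple(ij[ok].T)]=255
g=cv2.morphologyEx(g,cv2.MORPH_CLOSE,np.ones((5,5)));g=cv2.morphologyEx(g,cv2.MORPH_OPEN,np.ones((23,23)))
pts=np.argwhere(g>0)*.002+[.451,.051];print("panel",cv2.minAreaRect(pts.astype(np.float32)))
E
```

```text
clock: 0.68
tool_pos: [0.5718, -0.0454, 0.1058]
eef_rot: [0.707, 0.707, 0.0, -0.0]
contact_force: [-0.9, -1.2, -0.9]
opening: 0.644
finger_force: 0.0
clock: 0.85
tool_pos: [0.5719, -0.0453, 0.1063]
eef_rot: [0.707, 0.707, -0.001, -0.001]
contact_force: [0.2, 0.5, -0.0]
opening: 0.494
finger_force: 0.0
1099
[ 0.57089357 -0.04475902  0.06719146] [ 0.57076446 -0.04592564  0.06440762] [0.02515679 0.02556082 0.00962665]
[ 0.57374006 -0.04438094  0.10752344]
panel ((0.5621987581253052, 0.1799643337726593), (0.16061285138130188, 0.16010810434818268), 79.82449340820312)
```

The pin head is at (0.571,-0.0455,0.067). The panel is at (0.562,0.180) and measures 160×160. Now I push down.

```bash
python3 -m pendant '[[0,0,0,0,0,0],[0,0,0,0,0,0],[0,0,0.4,0,0,0],[0,0,0.4,0,0,0],[0,0,0.4,0,0,0]]'; python3 -m pendant '[[0,-0.03,0.2,0,0,0],[0,0,0.2,0,0,0],[0,0,0.2,0,0,0],[0,0,0.2,0,0,0],[0,0,0.2,0,0,0]]';python3 -m pendant '[[0,0,0.1,0,0,0],[0,0,0.1,0,0,0],[0,0,0,0,0,0]]'
```

```text
clock: 1.37
tool_pos: [0.5726, -0.0448, 0.076]
eef_rot: [0.707, 0.707, 0.0, 0.0]
contact_force: [1.0, -0.7, -0.3]
opening: 0.023
finger_force: 0.0
clock: 1.78
tool_pos: [0.5719, -0.045, 0.0514]
eef_rot: [0.707, 0.707, 0.0, 0.0]
contact_force: [-0.6, 0.2, -0.2]
opening: 0.006
finger_force: 0.0
clock: 2.03
tool_pos: [0.5716, -0.045, 0.0464]
eef_rot: [0.707, 0.707, -0.0, -0.0]
contact_force: [0.2, -0.6, -0.4]
opening: 0.004
finger_force: 0.0
```

```bash
python3 - <<'E'
from h import *
s=r.get_state();print(s["contact_force"],s["tool_pos"])
im,d,c,M=snap("side");P=cloud(im,d,c,M)
print(project(np.array([.571,-.045,.06]),c,M), project(s["tool_pos"],c,M))
im2,d2,c2,M2=snap("scene")
u,v=project(np.array([.571,-.045,.06]),c,M).astype(int)
u2,v2=project(np.array([.571,-.045,.06]),c2,M2).astype(int)
a=cv2.resize(im[v-35:v+35,u-35:u+35],(390,390),interpolation=cv2.INTER_CUBIC)
b=cv2.resize(im2[v2-35:v2+35,u2-35:u2+35],(390,390),interpolation=cv2.INTER_CUBIC)
cv2.imwrite("pics/c2.png",np.hstack([a,b]))
E
```

```text
[ 0.17869267 -0.60811599 -0.40354732] [ 0.57162144 -0.04499726  0.04644022]
[292.25736438 195.43477016] [292.05088314 198.73438278]
```

View pics/c2.png

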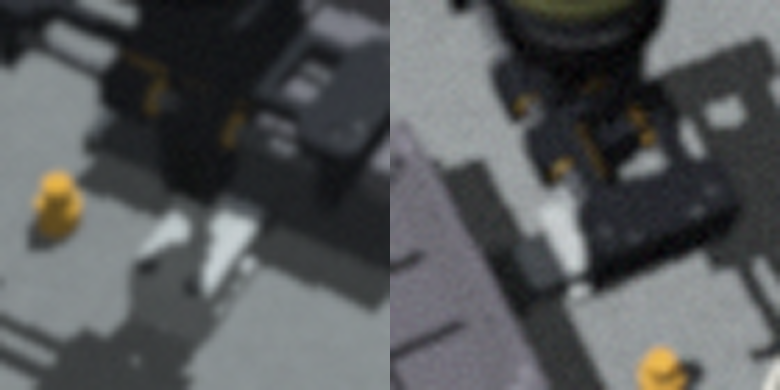

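The side view shows the closed fingertips over the fork, and the head hidden beneath them. I'll keep going down until the force rises.

```bash
python3 -m pendant '[[0,0,0.08,0,0,0],[0,0,0.08,0,0,0],[0,0,0.04,0,0,0],[0,0,0,0,0,0]]';python3 -m pendant '[[0,0,0.08,0,0,0],[0,0,0,0,0,0]]'
```

```text
clock: 2.47
tool_pos: [0.5721, -0.045, 0.042]
eef_rot: [0.707, 0.707, 0.0, 0.0]
contact_force: [0.1, 1.4, 1.5]
opening: 0.006
finger_force: 1.0
clock: 2.63
tool_pos: [0.5721, -0.045, 0.0399]
eef_rot: [0.707, 0.707, 0.0, 0.0]
contact_force: [0.9, 0.4, 2.9]
opening: 0.005
finger_force: 1.5
```

```bash
python3 -m pendant '[[0,0,0.08,0,0,0],[0,0,0,0,0,0]]';python3 -m pendant '[[0,0,0.08,0,0,0],[0,0,0,0,0,0]]';python3 -m pendant '[[0,0,0.08,0,0,0],[0,0,0,0,0,0]]'
```

```text
clock: 2.8
tool_pos: [0.5722, -0.045, 0.0378]
eef_rot: [0.707, 0.707, 0.0, 0.0]
contact_force: [0.3, -0.1, 3.5]
opening: 0.003
finger_force: 1.2
clock: 2.97
tool_pos: [0.5722, -0.045, 0.0357]
eef_rot: [0.707, 0.707, 0.0, 0.0]
contact_force: [0.3, -0.4, 2.3]
opening: 0.007
finger_force: 1.1
clock: 3.13
tool_pos: [0.5722, -0.045, 0.0337]
eef_rot: [0.707, 0.707, 0.0, 0.0]
contact_force: [1.4, -0.5, 1.8]
opening: 0.006
finger_force: 0.9
```

```bash
python3 - <<'E'
from h import *
im,d,c,M=snap("wrist");cv2.imwrite("pics/w2.png",cv2.resize(im,(400,300)))
E
python3 -m pendant '[[0,0,-0.5,0,0,0],[0,0,-0.8,0,0,0],[0,0,-0.8,0,0,0],[0,0,-0.8,0,0,0],[0,0,0,0,0,0]]'
python3 - <<'E'
from h import *
im,d,c,M=snap("wrist");P=cloud(im,d,c,M)
a=cv2.imread("pics/w2.png");cv2.imwrite("pics/w3.png",np.hstack([a,cv2.resize(im,(400,300))]))
Q=P.reshape(-1,3);Q=Q[~np.isnan(Q).any(1)]
q=Q[(np.hypot(Q[:,0]-.5716,Q[:,1]+.045)<.03)]
print(np.histogram(q[:,2],np.arange(-.005,.12,.005)))
q=q[(q[:,2]>.036)&(q[:,2]<.075)]
print(np.median(q,0),(q.min(0)+q.max(0))/2,np.ptp(q,axis=0))
E
```

```text
clock: 3.6
tool_pos: [0.5734, -0.045, 0.11]
eef_rot: [0.707, 0.707, 0.002, 0.002]
contact_force: [0.4, -0.7, 0.7]
opening: 0.006
finger_force: 0.0
(array([ 312,  155,    0,    0,    0,  114,    0, 1826,  181,    0,    2,
         50,  926,    0,    0,    0,    0,    0,    0,    0,    0,    0,
          0,    0]), array([-0.005,  0.   ,  0.005,  0.01 ,  0.015,  0.02 ,  0.025,  0.03 ,
        0.035,  0.04 ,  0.045,  0.05 ,  0.055,  0.06 ,  0.065,  0.07 ,
        0.075,  0.08 ,  0.085,  0.09 ,  0.095,  0.1  ,  0.105,  0.11 ,
        0.115]))
[ 0.57062568 -0.04366676  0.05700186] [ 0.56975334 -0.03740409  0.04759632] [0.0336395  0.04243003 0.02314839]
```

View pics/w3.png

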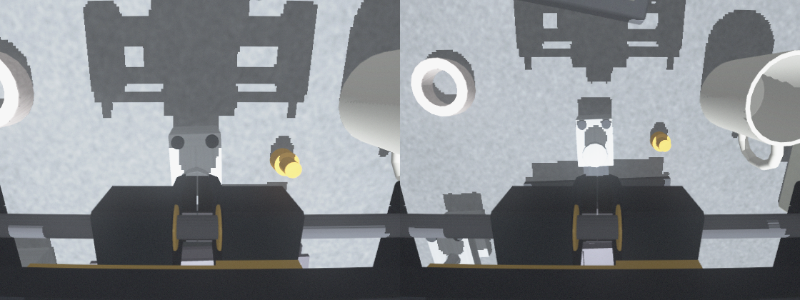

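```bash
python3 - <<'E'
from h import *
print(r.grip_point_offset, optics.calibration("wrist"))
im,d,c,M=snap("wrist");s=r.get_state()
P=cloud(im,d,c,np.array(c["tool_from_camera"]))
Q=P.reshape(-1,3);Q=Q[~np.isnan(Q).any(1)]
q=Q[(abs(Q[:,0])<.03)&(abs(Q[:,1])<.02)&(Q[:,2]<.02)]
for lo in np.arange(-.1,.02,.006):
    k=q[(q[:,2]>=lo)&(q[:,2]<lo+.006)]
    if len(k):print(round(lo,3),len(k),k.min(0).round(3),k.max(0).round(3))
# side view of fingertips
for n in("side","scene"):
    im,d,c,M=snap(n);P=cloud(im,d,c,M);Q=P.reshape(-1,3);Q=Q[~np.isnan(Q).any(1)]
    q=Q[(abs(Q[:,0]-s["tool_pos"][0])<.04)&(abs(Q[:,1]-s["tool_pos"][1])<.02)&(Q[:,2]>.07)]
    if len(q):print(n,len(q),np.sort(q[:,2])[:40:4].round(3),s["tool_pos"])
E
```

```text
0.0187 {'vfov': 66.2109333692308, 'cx': 275.82710667036724, 'cy': 207.5347022813247, 'k1': -0.02994427399364535, 'tool_from_camera': array([[ 1.01525398e-03,  9.62354650e-01,  2.71794953e-01,
         6.93130063e-02],
       [ 9.99998543e-01, -6.04083664e-04, -1.59646004e-03,
        -6.64067546e-04],
       [-1.37217386e-03,  2.71796178e-01, -9.62353861e-01,
        -1.70021313e-01],
       [ 0.00000000e+00,  0.00000000e+00,  0.00000000e+00,
         1.00000000e+00]])}
-0.1 184 [-0.001 -0.008 -0.1  ] [ 0.03   0.007 -0.094]
-0.094 145 [-0.006 -0.008 -0.094] [ 0.029  0.007 -0.088]
-0.088 125 [-0.011 -0.008 -0.088] [ 0.006  0.007 -0.082]
-0.082 77 [-0.011 -0.008 -0.082] [ 0.001  0.007 -0.077]
-0.076 102 [-0.011 -0.009 -0.075] [ 0.011  0.008 -0.07 ]
-0.07 727 [-0.012 -0.011 -0.07 ] [ 0.011  0.01  -0.064]
-0.064 384 [ 0.008 -0.011 -0.064] [ 0.011  0.01  -0.058]
-0.058 368 [ 0.008 -0.012 -0.058] [ 0.011  0.011 -0.052]
-0.052 403 [ 0.001 -0.012 -0.052] [ 0.011  0.011 -0.046]
-0.046 502 [-0.01  -0.015 -0.046] [ 0.011  0.014 -0.04 ]
-0.04 369 [ 0.008 -0.015 -0.04 ] [ 0.011  0.014 -0.034]
-0.034 294 [ 0.007 -0.015 -0.034] [ 0.011  0.014 -0.028]
-0.028 163 [ 0.008 -0.012 -0.028] [ 0.01   0.011 -0.023]
side 971 [0.129 0.133 0.135 0.136 0.137 0.138 0.14  0.141 0.142 0.144] [ 0.57158931 -0.04499909  0.10701558]
scene 2879 [0.134 0.163 0.17  0.192 0.195 0.2   0.201 0.204 0.205 0.208] [ 0.57158931 -0.04499909  0.10701558]
```

The real fingertips end 23 mm above the reported TCP: wrist, side and scene depth all agree, and so does the contact height. The pin is at 57 mm, so it is only partly in. I'll push on to a TCP of about 0.0187 and watch for the stop.

```bash
python3 -m pendant '[[0,0,0.7,0,0,0],[0,0,0.9,0,0,0],[0,0,0.8,0,0,0],[0,0,0.35,0,0,0],[0,0,0.1,0,0,0]]';python3 -m pendant '[[0,0,0.1,0,0,0],[0,0,0.1,0,0,0],[0,0,0.1,0,0,0],[0,0,0.1,0,0,0],[0,0,0,0,0,0]]';python3 -m pendant '[[0,0,0.08,0,0,0],[0,0,0.08,0,0,0],[0,0,0,0,0,0]]';python3 -m pendant '[[0,0,0.06,0,0,0],[0,0,0,0,0,0]]'
```

```text
clock: 4.22
tool_pos: [0.5692, -0.0449, 0.0328]
eef_rot: [0.707, 0.707, -0.002, -0.002]
contact_force: [-3.4, 1.5, 5.0]
opening: 0.005
finger_force: 2.3
clock: 4.63
tool_pos: [0.5719, -0.045, 0.0256]
eef_rot: [0.707, 0.707, 0.0, 0.0]
contact_force: [0.6, -0.0, 0.6]
opening: 0.002
finger_force: 0.0
clock: 4.88
tool_pos: [0.5726, -0.045, 0.0214]
eef_rot: [0.707, 0.707, 0.001, 0.001]
contact_force: [-1.2, -0.1, 4.1]
opening: 0.004
finger_force: 1.9
clock: 5.05
tool_pos: [0.5726, -0.045, 0.0197]
eef_rot: [0.707, 0.707, 0.001, 0.001]
contact_force: [-0.5, 0.1, 5.0]
opening: 0.006
finger_force: 1.9
```

```bash
python3 -m pendant '[[0,0,0.06,0,0,0],[0,0,0,0,0,0]]';python3 -m pendant '[[0,0,0.06,0,0,0],[0,0,0,0,0,0]]';python3 -m pendant '[[0,0,0.06,0,0,0],[0,0,0,0,0,0]]'
```

```text
clock: 5.22
tool_pos: [0.5726, -0.045, 0.0181]
eef_rot: [0.707, 0.707, 0.001, 0.001]
contact_force: [0.3, 0.5, 3.1]
opening: 0.008
finger_force: 1.6
clock: 5.38
tool_pos: [0.5726, -0.045, 0.018]
eef_rot: [0.707, 0.707, 0.001, 0.001]
contact_force: [-2.2, -0.2, 16.2]
opening: 0.007
finger_force: 7.8
clock: 5.55
tool_pos: [0.5726, -0.045, 0.0178]
eef_rot: [0.707, 0.707, 0.001, 0.001]
contact_force: [-5.1, 0.5, 27.2]
opening: 0.007
finger_force: 13.8
```

The pin is home: a hard stop at TCP 0.018 with the force rising. I retract, turn 47° and move over to the tab, opening the gripper halfway.

```bash
python3 -m pendant '[[0,0,-0.3,0,0,0],[0,0,-0.6,0,0,0],[0,0,-0.9,0,0,-0.0373],[0,0,-1,0,0,-0.0373],[0,0,-1,0,0,-0.0373]]' ; python3 -m pendant '[[0,0,-0.3,0,0,-0.0373],[0,0,0,0,0,-0.0373],[0,0,0,0,0,-0.0373],[0,0,0,0,0,-0.0373]]' 0 40; python3 -m pendant '[[-0.369,-0.898,0,0,0,0],[-0.369,-0.898,0,0,0,0],[-0.369,-0.898,0,0,0,0],[-0.369,-0.898,0,0,0,0]]'
cat > chk.py <<'E'
from h import *
im,d,c,M=snap("wrist");P=cloud(im,d,c,M);s=r.get_state()
T=R.from_quat(s["eef_rot"]).as_matrix();print("tool",s["tool_pos"].round(4),"\n",T.round(3),"q",s["q"].round(2))
Q=P.reshape(-1,3);Q=Q[~np.isnan(Q).any(1)]
np.save("lastw.npy",Q)
def near(x,y,rad,z0,z1,n):
    q=Q[(np.hypot(Q[:,0]-x,Q[:,1]-y)<rad)&(Q[:,2]>z0)&(Q[:,2]<z1)]
    if len(q)>5:print(n,len(q),"med",np.median(q,0).round(4),"mid",((q.min(0)+q.max(0))/2).round(4),"size",np.ptp(q,axis=0).round(3), "rect",cv2.minAreaRect(q[:,:2].astype(np.float32)))
near(.571,-.045,.03,.036,.08,"pin")
near(.504,-.2266,.035,.085,.105,"tab")
q=Q[(abs(Q[:,0]-.576)<.12)&(abs(Q[:,1]+.17)<.095)&(Q[:,2]>.054)&(Q[:,2]<.064)]
if len(q):print("rim",len(q),cv2.minAreaRect(q[:,:2].astype(np.float32)))
cv2.imwrite("pics/last.png",im)
E
python3 chk.py
```

```text
clock: 5.97
tool_pos: [0.5713, -0.045, 0.1104]
eef_rot: [0.57, 0.822, -0.001, -0.0]
contact_force: [-0.2, -0.3, 0.3]
opening: 0.005
finger_force: 0.0
clock: 6.3
tool_pos: [0.5718, -0.0451, 0.1175]
eef_rot: [0.364, 0.931, 0.0, 0.0]
contact_force: [-0.6, 0.1, -0.5]
opening: 0.28
finger_force: 0.0
clock: 6.63
tool_pos: [0.537, -0.1367, 0.117]
eef_rot: [0.366, 0.93, 0.0, -0.0]
contact_force: [-0.3, -0.9, -0.4]
opening: 0.498
finger_force: 0.0
tool [ 0.5339 -0.1439  0.1165] 
 [[-0.726  0.687 -0.005]
 [ 0.687  0.726 -0.005]
 [-0.    -0.007 -1.   ]] q [ 0.42  0.76 -0.41  1.86  0.5   0.63  0.5 ]
pin 1068 med [ 0.5699 -0.0448  0.0414] mid [ 0.5697 -0.0394  0.04  ] size [0.034 0.046 0.008] rect ((0.56752610206604, -0.03817320987582207), (0.04655785486102104, 0.033597495406866074), 82.92378234863281)
tab 43 med [ 0.4933 -0.2171  0.0871] mid [ 0.4941 -0.2174  0.0873] size [0.008 0.008 0.005] rect ((0.4937478303909302, -0.21742719411849976), (0.010467877611517906, 0.002054493874311447), 41.700111389160156)
rim 6689 ((0.5754150748252869, -0.17102870345115662), (0.1732332855463028, 0.13074810802936554), 1.949934482574463)
```

The pin head reads 41.4 mm, so it is home. The rim centre is (0.5754,-0.1710) with yaw 1.95°, so the tab grip point is (0.503,-0.2275).

```bash
python3 -m pendant '[[-0.369,-0.898,0,0,0,0],[-0.369,-0.898,0,0,0,0],[-0.369,-0.898,0,0,0,0],[-0.369,-0.898,0,0,0,0],[0,0,0,0,0,0]]';python3 -m pendant '[[0,0,0,0,0,0],[0,0,0,0,0,0]]'; python3 chk.py
python3 - <<'E'
from h import *
s=r.get_state();T=R.from_quat(s["eef_rot"]).as_matrix()
print("to tab, units:",(T.T@(np.array([.5033,-.2275,.038])-s["tool_pos"])/.025).round(3))
Q=np.load("lastw.npy")  # fingers, in tool frame
L=(Q-s["tool_pos"])@T
q=L[(abs(L[:,0])<.015)&(abs(L[:,1])<.06)&(L[:,2]<-.015)&(L[:,2]>-.09)]
for lo in np.arange(-.09,-.015,.006):
    k=q[(q[:,2]>=lo)&(q[:,2]<lo+.006)]
    if len(k): 
        a=k[k[:,1]<0,1];b=k[k[:,1]>0,1];print(round(lo,3),len(k),[ (x.min().round(3),x.max().round(3)) for x in(a,b) if len(x)])
E
```

```text
clock: 7.1
tool_pos: [0.5001, -0.2329, 0.1166]
eef_rot: [0.37, 0.929, -0.002, -0.001]
contact_force: [0.0, -0.9, -1.0]
opening: 0.502
finger_force: 0.0
clock: 7.27
tool_pos: [0.5039, -0.2254, 0.1174]
eef_rot: [0.366, 0.931, 0.001, 0.0]
contact_force: [-0.8, -0.4, -0.2]
opening: 0.496
finger_force: 0.0
tool [ 0.5041 -0.2249  0.1175] 
 [[-0.733  0.681  0.001]
 [ 0.681  0.733  0.001]
 [ 0.     0.002 -1.   ]] q [ 0.6   0.76 -0.44  1.87  0.52  0.63  0.65]
pin 1199 med [ 0.5695 -0.0457  0.0415] mid [ 0.5696 -0.0376  0.0401] size [0.034 0.043 0.008] rect ((0.5707665085792542, -0.03798678144812584), (0.03446692228317261, 0.04222109541296959), 4.143540382385254)
tab 760 med [ 0.5023 -0.2267  0.0946] mid [ 0.5035 -0.2277  0.0907] size [0.028 0.027 0.011] rect ((0.5034895539283752, -0.2278563529253006), (0.009733553044497967, 0.030624067410826683), 47.143577575683594)
rim 7496 ((0.5748520493507385, -0.1708115041255951), (0.1738254874944687, 0.13110783696174622), 2.1528420448303223)
to tab, units: [-0.049 -0.104  3.181]
-0.09 483 [(np.float64(-0.031), np.float64(-0.03)), (np.float64(0.028), np.f
[... 343 characters left out ...]
23)), (np.float64(0.021), np.float64(0.038))]
-0.06 647 [(np.float64(-0.039), np.float64(-0.024)), (np.float64(0.022), np.float64(0.037))]
-0.054 706 [(np.float64(-0.038), np.float64(-0.024)), (np.float64(0.022), np.float64(0.036))]
-0.048 785 [(np.float64(-0.038), np.float64(-0.023)), (np.float64(0.021), np.float64(0.036))]
-0.042 546 [(np.float64(-0.037), np.float64(-0.023)), (np.float64(0.021), np.float64(0.035))]
-0.036 453 [(np.float64(-0.037), np.float64(-0.023)), (np.float64(0.021), np.float64(0.035))]
-0.03 375 [(np.float64(-0.036), np.float64(-0.023)), (np.float64(0.021), np.float64(0.033))]
-0.024 21 [(np.float64(-0.031), np.float64(-0.023)), (np.float64(0.021), np.float64(0.029))]
```

```bash
python3 -m pendant '[[-0.05,-0.1,0.6,0,0,0],[0,0,0.9,0,0,0],[0,0,0.9,0,0,0],[0,0,0.5,0,0,0],[0,0,0.28,0,0,0]]';python3 -m pendant '[[0,0,0,0,0,0],[0,0,0,0,0,0]]'; python3 -m pendant '[[0,0,0,0,0,0],[0,0,0,0,0,0],[0,0,0,0,0,0],[0,0,0,0,0,0]]' -1 40; python3 -m pendant '[[0,0,0,0,0,0],[0,0,0,0,0,0],[0,0,0,0,0,0]]'
python3 - <<'E'
from h import *
s=r.get_state();T=R.from_quat(s["eef_rot"]).as_matrix()
print(s["tool_pos"],s["contact_force"],s["moment"],s["q"].round(2),T.round(3))
a=np.radians(2.0);C=np.array([.5752,-.1709]);y=np.radians(2.05)
far=np.array([C[0]+.085*np.cos(y)-.065*np.sin(y),C[1]+.085*np.sin(y)+.065*np.cos(y),.059])
p=T.T@(far-s["tool_pos"]);print("far",far,"tool",p)
for sg in(1,-1):
    w=np.array([sg*a,0,0]);sh=(p-R.from_rotvec(w).apply(p));print(sg,(sh/.025).round(3),(w/np.pi).round(4),(T@sh).round(4))
E
```

```text
clock: 7.73
tool_pos: [0.5024, -0.2271, 0.0365]
eef_rot: [0.365, 0.931, 0.001, -0.001]
contact_force: [-0.0, 0.1, 0.9]
opening: 0.505
finger_force: 0.0
clock: 7.9
tool_pos: [0.5032, -0.2283, 0.0383]
eef_rot: [0.366, 0.931, 0.0, 0.0]
contact_force: [-0.1, 0.7, 0.2]
opening: 0.496
finger_force: 0.0
clock: 8.23
tool_pos: [0.5028, -0.2296, 0.0387]
eef_rot: [0.367, 0.93, 0.0, 0.001]
contact_force: [0.6, -0.1, -0.3]
opening: 0.223
finger_force: 0.0
clock: 8.48
tool_pos: [0.5035, -0.2289, 0.0385]
eef_rot: [0.366, 0.931, 0.001, 0.001]
contact_force: [2.1, 1.2, 2.9]
opening: 0.109
finger_force: 40.0
[ 0.50353758 -0.22889894  0.03848056] [2.11999841 1.20077282 2.90734413] [ 0.36365457 -0.33740503  0.11752285] [ 0.54  0.88 -0.34  1.91  0.62  0.46  0.58] [[-0.732  0.681  0.002]
 [ 0.681  0.732  0.   ]
 [-0.001  0.002 -1.   ]]
far [ 0.65782044 -0.10290101  0.059     ] tool [-0.02708239  0.19738427 -0.02014253]
1 [ 0.    -0.023 -0.276] [0.0111 0.     0.    ] [-0.0004 -0.0004  0.0069]
-1 [0.    0.033 0.275] [-0.0111  0.      0.    ] [ 0.0006  0.0006 -0.0069]
```

The tab is gripped (9.6 mm, 40 N). I tip it 1° per row about the far corner.

```bash
python3 -m pendant '[[0,-0.012,-0.138,0.0055,0,0],[0,-0.012,-0.138,0.0055,0,0],[0,-0.012,-0.138,0.0055,0,0],[0,-0.012,-0.138,0.0055,0,0],[0,-0.012,-0.138,0.0055,0,0]]'; python3 -m pendant '[[0,-0.012,-0.138,0.0055,0,0],[0,-0.012,-0.138,0.0055,0,0],[0,-0.012,-0.138,0.0055,0,0],[0,-0.012,-0.138,0.0055,0,0],[0,-0.012,-0.138,0.0055,0,0]]'
cat > tip.py <<'E'
from h import *
s=r.get_state();T=R.from_quat(s["eef_rot"]).as_matrix()
print("q",s["q"].round(2),"tilt",np.degrees(np.arccos(-T[2,2])).round(2),"far if rigid",(s["tool_pos"]+T@np.array([-.02708,.19738,-.02014])).round(4),s["contact_force"],s["moment"])
ims=[]
for n in("scene","side"):
    im,d,c,M=snap(n);u,v=project(np.array([.575,-.17,.06]),c,M).astype(int)
    P=cloud(im,d,c,M)[max(v-60,0):v+60,u-60:u+60].reshape(-1,3)
    f=P[np.hypot(P[:,0]-.658,P[:,1]+.103)<.012];f=f[f[:,2]>.04];print(n,"far z max",np.nanmax(f[:,2]) if len(f) else None, np.nanmedian(f[:,2]) if len(f) else None)
    ims.append(cv2.resize(im[max(v-60,0):v+60,u-60:u+60],(390,390),interpolation=cv2.INTER_CUBIC))
cv2.imwrite("pics/tip.png",np.hstack(ims))
E
python3 tip.py
```

```text
clock: 8.9
tool_pos: [0.5011, -0.2301, 0.0555]
eef_rot: [0.366, 0.929, -0.041, -0.017]
contact_force: [0.4, 0.4, -4.1]
opening: 0.107
finger_force: 40.1
clock: 9.32
tool_pos: [0.5019, -0.2296, 0.0729]
eef_rot: [0.365, 0.927, -0.081, -0.032]
contact_force: [-0.1, -0.7, -3.5]
opening: 0.108
finger_force: 40.1
q [ 0.41  0.84 -0.28  1.83  0.6   0.67  0.52] tilt 10.03 far if rigid [ 0.6566 -0.1033  0.0584] [-0.10788943 -0.67157751 -3.49452393] [ 0.02334887  0.13071263 -0.03863506]
scene far z max 0.06104797073611312 0.057408849226484704
side far z max 0.06239499606651966 0.05700956485538433
```

View pics/tip.png

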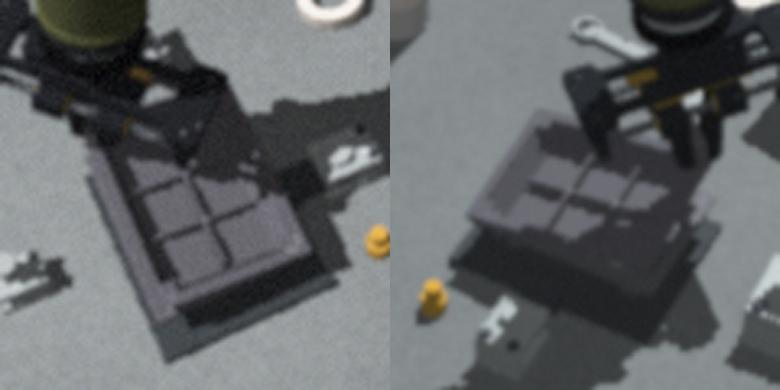

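The tray tilts 10° with the far corner still seated at about 59 mm. I continue to about 22°.

```bash
python3 -m pendant '[[0,-0.012,-0.138,0.0055,0,0],[0,-0.012,-0.138,0.0055,0,0],[0,-0.012,-0.138,0.0055,0,0],[0,-0.012,-0.138,0.0055,0,0],[0,-0.012,-0.138,0.0055,0,0]]'; python3 -m pendant '[[0,-0.012,-0.138,0.0055,0,0],[0,-0.012,-0.138,0.0055,0,0],[0,-0.012,-0.138,0.0055,0,0],[0,-0.012,-0.138,0.0055,0,0],[0,-0.012,-0.138,0.0055,0,0]]';python3 -m pendant '[[0,-0.012,-0.138,0.0055,0,0],[0,-0.012,-0.138,0.0055,0,0],[0,0,0,0,0,0],[0,0,0,0,0,0]]'
python3 tip.py
```

```text
clock: 9.83
tool_pos: [0.5043, -0.228, 0.0905]
eef_rot: [0.363, 0.923, -0.121, -0.047]
contact_force: [0.2, -0.9, -1.0]
opening: 0.115
finger_force: 40.0
clock: 10.25
tool_pos: [0.5062, -0.2253, 0.1071]
eef_rot: [0.361, 0.916, -0.161, -0.063]
contact_force: [-0.7, 0.3, -0.6]
opening: 0.11
finger_force: 40.0
clock: 10.58
tool_pos: [0.5077, -0.2238, 0.1135]
eef_rot: [0.36, 0.914, -0.176, -0.069]
contact_force: [0.3, -0.4, -0.2]
opening: 0.111
finger_force: 40.0
q [ 0.26  0.84 -0.22  1.71  0.59  0.94  0.48] tilt 21.77 far if rigid [ 0.6575 -0.1026  0.0589] [ 0.261501   -0.4009792  -0.22610713] [ 0.28745397 -0.27420419 -0.02775383]
scene far z max 0.06468731831415786 0.06107403667734912
side far z max 0.06620620495973084 0.060800706625883605
```

View pics/tip.png

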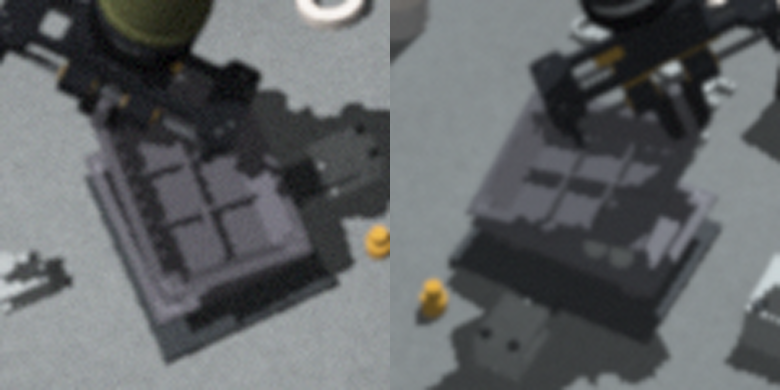

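The lower tray and its cells stay on the plate, and the top tray is free (force about 0). I lift straight up, then level.

```bash
python3 -m pendant '[[0,-0.1,-0.25,0,0,0],[0,-0.2,-0.5,0,0,0],[0,-0.297,-0.743,0,0,0],[0,-0.297,-0.743,0,0,0],[0,-0.297,-0.743,0,0,0]]'; python3 -m pendant '[[0,-0.26,-0.65,0,0,0],[0,0,0,-0.0202,0,0],[0,0,0,-0.0202,0,0],[0,0,0,-0.0202,0,0]]';python3 -m pendant '[[0,0,0,-0.0202,0,0],[0,0,0,-0.0202,0,0],[0,0,0,-0.0198,0,0],[0,0,0,0,0,0],[0,0,0,0,0,0]]'
python3 - <<'E'
from h import *
s=r.get_state();T=R.from_quat(s["eef_rot"]).as_matrix();print(s["q"].round(2),T.round(3))
tr=np.array([.5752,-.1709,.021])-np.array([.50354,-.2289,.0385])  # tray origin rel TCP at grasp
goal=np.array([.562,.180,.125])-tr
print("goal tcp",goal,"units",(T.T@(goal-s["tool_pos"])/.025).round(3),"tray now",s["tool_pos"]+tr)
im,d,c,M=snap("wrist");P=cloud(im,d,c,M)
im,d,c,M=snap("scene");P2=cloud(im,d,c,M);cv2.imwrite("pics/lift.png",im)
for P in (P2,):
    Q=P.reshape(-1,3);Q=Q[~np.isnan(Q).any(1)]
    q=Q[(Q[:,0]>.45)&(Q[:,0]<.7)&(abs(Q[:,1]+.17)<.1)&(Q[:,2]>.03)&(Q[:,2]<.2)]
    print(np.histogram(q[:,2],np.arange(.03,.205,.01)))
    t=q[(q[:,2]>.14-.09+.05)]
E
```

```text
clock: 11.1
tool_pos: [0.5072, -0.2243, 0.1957]
eef_rot: [0.36, 0.914, -0.176, -0.069]
contact_force: [0.6, -0.2, -1.6]
opening: 0.109
finger_force: 40.0
clock: 11.43
tool_pos: [0.5079, -0.2241, 0.2131]
eef_rot: [0.365, 0.926, -0.087, -0.033]
contact_force: [0.3, -0.2, -1.5]
opening: 0.108
finger_force: 40.0
clock: 11.85
tool_pos: [0.5064, -0.2256, 0.2121]
eef_rot: [0.368, 0.93, -0.001, -0.0]
contact_force: [0.4, 1.1, -1.0]
opening: 0.11
finger_force: 40.0
[ 0.6   0.62 -0.43  1.78  0.35  0.82  0.81] [[-0.73   0.684 -0.001]
 [ 0.684  0.73  -0.002]
 [-0.001 -0.002 -1.   ]]
goal tcp [0.49034 0.122   0.1425 ] units [9.981 9.708 2.755] tray now [ 0.57810174 -0.16757368  0.19460421]
(array([153, 614,   5,   0,   0,   0,   0,   0,   0,   0,   0,   0,   0,
         0,   0,   0,   0]), array([0.03, 0.04, 0.05, 0.06, 0.07, 0.08, 0.09, 0.1 , 0.11, 0.12, 0.13,
       0.14, 0.15, 0.16, 0.17, 0.18, 0.19, 0.2 ]))
```

View pics/lift.png

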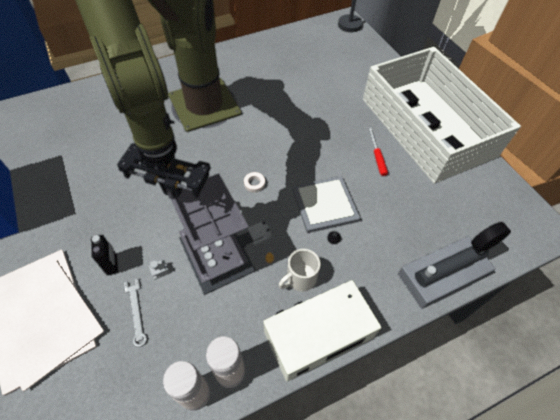

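The lower tray stays with its cells and the top tray is held level above it. I carry it at height and remeasure the panel, which is now in clear view.

```bash
python3 -m pendant '[[0.3,0.29,0,0,0,0],[0.5,0.485,0,0,0,0],[0.6,0.585,0,0,0,0],[0.6,0.585,0,0,0,0],[0.6,0.585,0,0,0,0]]'; python3 -m pendant '[[0.6,0.585,0,0,0,0],[0.6,0.585,0,0,0,0],[0.6,0.585,0,0,0,0],[0.6,0.585,0,0,0,0],[0.6,0.585,0,0,0,0]]'
python3 - <<'E'
from h import *
s=r.get_state();T=R.from_quat(s["eef_rot"]).as_matrix();print(s["tool_pos"],s["q"].round(2))
tr=np.array([.5752,-.1709,.021])-np.array([.50354,-.2289,.0385])
im=cv2.imread("pics/lift.png");im2,d,c,M=snap("scene")
# face centre from earlier unobstructed picture: white blob intersected with z=.025
g=cv2.inRange(im,(175,175,175),(255,255,255));n,l,st,ce=cv2.connectedComponentsWithStats(g)
k=l[203,326];m=(l==k).astype(np.uint8);print("blob",k,st[k])
q=cv2.minAreaRect(np.argwhere(m)[:,::-1].astype(np.float32));bx=cv2.boxPoints(q)
hull=cv2.approxPolyDP(cv2.convexHull(np.argwhere(m)[:,::-1].astype(np.int32)),6,True)[:,0].astype(float);print(hull.tolist())
f=210/np.tan(np.radians(c["vfov"])/2);K=np.array([[f,0,c["cx"]],[0,f,c["cy"]],[0,0,1.]])
u=cv2.undistortPoints(hull.reshape(-1,1,2),K,np.array([c["k1"],0,0,0])).reshape(-1,2)
w=[]
for a in u:
    dr=M[:3,:3]@np.array([a[0],-a[1],-1]);w.append((M[:3,3]+dr*(.025-M[2,3])/dr[2])[:2])
w=np.array(w,np.float32);print(w.round(4).tolist(),"centre",w.mean(0),cv2.minAreaRect(w))
goal=np.append(w.mean(0),.125)-tr
print("units to goal",(T.T@(goal-s["tool_pos"])/.025).round(3))
E
```

```text
clock: 12.37
tool_pos: [0.5032, -0.1304, 0.2112]
eef_rot: [0.365, 0.931, -0.0, -0.0]
contact_force: [-0.2, -0.5, 0.2]
opening: 0.105
finger_force: 40.0
clock: 12.78
tool_pos: [0.4977, -0.0256, 0.2112]
eef_rot: [0.365, 0.931, -0.0, -0.0]
contact_force: [-0.4, -0.6, -0.3]
opening: 0.109
finger_force: 40.0
[ 0.49774619 -0.02564887  0.21119145] [ 0.23  0.55 -0.42  1.94  0.33  0.72  0.44]
blob 13 [ 305  180   49   44 1352]
[[353.0, 214.0], [310.0, 223.0], [305.0, 209.0], [316.0, 184.0], [339.0, 180.0]]
[[0.6344000101089478, 0.23010000586509705], [0.609000027179718, 0.10320000350475311], [0.5608999729156494, 0.11219999939203262], [0.49459999799728394, 0.1842000037431717], [0.510699987411499, 0.25519999861717224]] centre [0.5619244  0.17695856] ((0.5589957237243652, 0.17897269129753113), (0.13015232980251312, 0.12819358706474304), 78.53971099853516)
units to goal [4.15  4.041 2.747]
```

```bash
python3 -m pendant '[[0.55,0.53,0.3,0,0,0],[0.55,0.53,0.3,0,0,0],[0.5,0.48,0.3,0,0,0],[0.5,0.48,0.3,0,0,0],[0.5,0.48,0.3,0,0,0]]'; python3 -m pendant '[[0.45,0.43,0.3,0,0,0],[0.4,0.37,0.3,0,0,0],[0.3,0.29,0.25,0,0,0],[0.2,0.19,0.2,0,0,0],[0.1,0.1,0.1,0,0,0]]'; python3 -m pendant '[[0,0,0,0,0,0],[0,0,0,0,0,0],[0,0,0,0,0,0],[0,0,0,0,0,0],[0,0,0,0,0,0]]'
cat > fin.py <<'E'
from h import *
s=r.get_state();T=R.from_quat(s["eef_rot"]).as_matrix();print(s["tool_pos"],s["q"].round(2),np.abs(s["qd"]).max())
tr=np.array([.5752,-.1709,.021])-np.array([.50354,-.2289,.0385])
print("tray by kinematics",s["tool_pos"]+tr)
goal=np.array([.5605,.1795,.125])-tr
print("units",(T.T@(goal-s["tool_pos"])/.025).round(3),"tilt",T[:,2].round(4))
for n in("scene","side"):
    im,d,c,M=snap(n);P=cloud(im,d,c,M);Q=P.reshape(-1,3);Q=Q[~np.isnan(Q).any(1)]
    q=Q[(abs(Q[:,0]-.5605)<.11)&(abs(Q[:,1]-.18)<.09)&(Q[:,2]>.135)&(Q[:,2]<.185)]
    # rim plane
    q2=q[(q[:,2]>.153)&(q[:,2]<.173)];A=np.c_[q2[:,:2]-[.5605,.18],np.ones(len(q2))];
    for _ in range(6):
        k,*_r=np.linalg.lstsq(A,q2[:,2],rcond=None);e=abs(A@k-q2[:,2]);m=e<max(.0025,np.quantile(e,.6));A=A[m];q2=q2[m]
    print(n,len(q2),"rim plane slopes,z",k.round(4),cv2.minAreaRect(q2[:,:2].astype(np.float32)))
    cv2.imwrite(f"pics/fin_{n}.png",im)
a,b=[cv2.imread(f"pics/fin_{n}.png") for n in("scene","side")]
cv2.imwrite("pics/fin.png",np.hstack([cv2.resize(a,(400,300)),cv2.resize(b,(400,300))]))
E
python3 fin.py
```

```text
clock: 13.25
tool_pos: [0.4926, 0.0637, 0.1733]
eef_rot: [0.365, 0.931, -0.0, -0.0]
contact_force: [0.5, -0.4, -0.4]
opening: 0.11
finger_force: 40.0
clock: 13.67
tool_pos: [0.4894, 0.1134, 0.1443]
eef_rot: [0.365, 0.931, -0.0, -0.001]
contact_force: [0.2, -0.2, -1.1]
opening: 0.11
finger_force: 40.0
clock: 14.08
tool_pos: [0.4903, 0.1104, 0.145]
eef_rot: [0.367, 0.93, -0.0, 0.0]
contact_force: [-0.2, 0.3, -1.7]
opening: 0.106
finger_force: 40.0
[0.49029391 0.11036812 0.14504737] [-0.11  0.65 -0.33  2.    0.38  0.55  0.11] 0.003151771138280325
tray by kinematics [0.56195391 0.16836812 0.12754737]
units [0.347 0.286 0.102] tilt [ 1.e-04 -7.e-04 -1.e+00]
scene 432 rim plane slopes,z [ 0.0095 -0.013   0.1632] ((0.5651084780693054, 0.16741031408309937), (0.17170476913452148, 0.1321953684091568), 2.2620716094970703)
side 666 rim plane slopes,z [-0.0096  0.0147  0.1638] ((0.561164140701294, 0.16744300723075867), (0.17136813700199127, 0.13263681530952454), 2.1703755855560303)
```

View pics/fin.png

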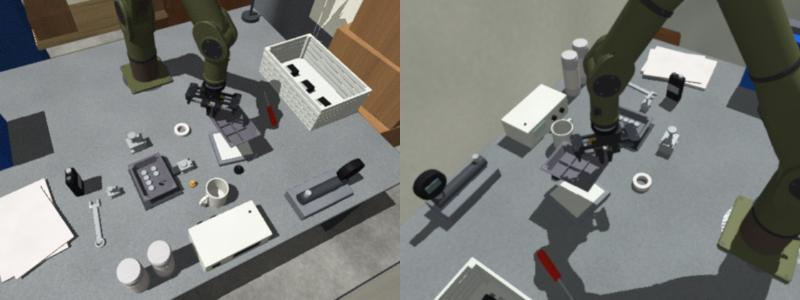

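Both views show the tray held level above the panel, with the lower tray and cells left behind. I make the last 12 mm correction.

```bash
python3 -m pendant '[[0.18,0.13,0.03,0,0,0],[0.18,0.13,0.02,0,0,0],[0,0,0,0,0,0],[0,0,0,0,0,0],[0,0,0,0,0,0]]'; python3 -m pendant '[[0,0,0,0,0,0],[0,0,0,0,0,0],[0,0,0,0,0,0],[0,0,0,0,0,0],[0,0,0,0,0,0]]'; python3 fin.py
python3 - <<'E'
from h import *
im,d,c,M=snap("side");P=cloud(im,d,c,M);Q=P.reshape(-1,3)
q=Q[(np.hypot(Q[:,0]-.571,Q[:,1]+.045)<.012)&(Q[:,2]>.03)];print("pin",len(q),np.nanmedian(q,0))
E
```

```text
clock: 14.6
tool_pos: [0.4878, 0.1221, 0.1435]
eef_rot: [0.366, 0.93, -0.0, -0.0]
contact_force: [0.5, -0.1, -1.8]
opening: 0.108
finger_force: 40.0
clock: 15.02
tool_pos: [0.4879, 0.1218, 0.1435]
eef_rot: [0.367, 0.93, -0.0, -0.0]
contact_force: [-0.2, -0.1, -1.5]
opening: 0.111
finger_force: 40.0
[0.48790618 0.12184029 0.14352468] [-0.13  0.66 -0.33  2.    0.38  0.55  0.09] 0.0018229342954216824
tray by kinematics [0.55956618 0.17984029 0.12602468]
units [-0.037  0.016  0.041] tilt [-4.e-04 -5.e-04 -1.e+00]
scene 457 rim plane slopes,z [ 0.0084 -0.0156  0.1619] ((0.5621597170829773, 0.17888200283050537), (0.1722874790430069, 0.1311509758234024), 1.959530234336853)
side 734 rim plane slopes,z [-0.0071  0.0071  0.1626] ((0.5584132075309753, 0.17906305193901062), (0.17131578922271729, 0.13252797722816467), 2.102222442626953)
pin 0 [nan nan nan]
  return np.nanmean(a, axis, out=out, keepdims=keepdims)
```

```bash
python3 -c "from plant import r; print(r.finish_job())"
```

```text
the job is handed in; nothing more can be done
None
```

I handed the job in at about 15 s: the pin was pushed home, the top tray was peeled off with the lower tray and its cells left on the base plate, and the top tray is held level and still about 10 cm above the panel's centre; the pin was not re-seen after the peel because the arm hid it, and no verdict came back.

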